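# Fit the last bayonet leg to an upturned footstool

### The job

The footstool lies upside down on the bench with three of its four legs fitted. Fit the loose leg in the empty corner socket: line its two lugs up with the slots, push it in against the spring and twist it clockwise (seen from above) to the stop, so that it stays locked and stands upright like the other three, then let go. Leave the tin, the jar and the hammer where they are.

Things in the scene. Friction and masses are not known exactly. Their poses are not given: they have to be found in the camera images.
- leg_mid (a point): Loose wooden furniture leg, 125 mm tall, 0.2 kg, standing foot end up on its steel fitting. Point: its centre, 62 mm above its underside; z up. Wood 44 mm along x by 30 mm along y, 21 to 121 mm above the underside, then a black foot disc (22 mm across, 4 mm). Below the wood a flange 52 mm across (16 to 21 mm). A half turn about z gives the same leg.
- leg_lugs (a point): The same leg, centre of the underside of its fitting: a round spigot 32 mm across, 16 mm long from here up to the flange. Two lugs at its bottom point along +x and -x (the wide way of the wood); each reaches 32 mm from the axis, is 12 mm wide and 8.5 mm high, its underside level with this point.
- socket (a point): Empty bayonet socket of the footstool. Point: on its axis, top of its round steel plate (95 mm across, 5 mm thick, 46 mm above the bench); z up. Opening 37 mm across with two opposite slots 18 mm wide that reach 35 mm from the axis, along the line 60 degrees from +x towards +y. Pushed in, the leg turns 60 degrees clockwise from above to a stop: leg x then along socket x (within 2 degrees).
- socket_pad (a joint): Spring pad in the socket (m pressed down; 0 free, pressed about 0.006 by a leg fully pushed in). It holds an unlocked leg 6 mm proud; about 6 N beyond the leg's weight brings the flange to the plate: leg_mid is then 46 mm above socket. Let go at the stop, the leg rises 2.5 mm until the lugs bear under the plate (48.5 mm).
- seat_frame: Wooden footstool frame, upside down, fixed to the bench. Origin: under the empty socket's axis, at bench height; x and y along its rails. 356 mm square with rails 38 mm high; it extends to +x and +y. The three fitted legs stand at (260, 0), (0, 260) and (260, 260) mm, tops 158 mm above the bench, wide way along x. The socket plate has a rim 1 mm higher, beyond 35 mm.
- tin_mid (a point): Open round tin of tacks, 72 mm across and 42 mm tall; the point is at its centre. A bystander.
- jar_mid (a point): Squat glue jar with a lid, 64 mm across and 64 mm tall; the point is at its centre. A bystander.
- hammer_grip (a point): Hammer 270 mm long lying on the bench; the point is on its handle. A bystander.
There are look-alikes about, which are no part of the job. Leave any blue or orange look-alike of the part that bears leg_mid alone.

How it is judged:
At the end, for the whole second after the job is handed in: The leg is locked in the socket and released: its centre within 10 mm of the socket's axis (horizontally) and 43 to 50.5 mm above the plate's top (lugs below the plate), its x axis within 0.17 rad of the socket's x axis (at the stop), upright within 0.12 rad (horizontal distance between leg_mid and socket below 0.01 m and z of leg_mid in the frame of socket between 0.043 and 0.0505 m and angle between the x axis of leg_mid and the x axis of socket, either way round below 0.17 rad and angle between leg_mid's own z axis and vertical below 0.12 rad); the robot touches nothing.
It fails at once if the tin is pushed more than 30 mm (distance of tin_mid from where it was at the start of the episode above 0.03 m).
It fails at once if the jar is pushed more than 30 mm (distance of jar_mid from where it was at the start of the episode above 0.03 m).
It fails at once if the hammer is pushed more than 30 mm (distance of hammer_grip from where it was at the start of the episode above 0.03 m).
It also fails if it takes over 42 s, if anything falls off the work surface, if the arm or the gripper's body presses on something with over 40 N, if the wrist force passes 120 N, or if a joint passes its speed limit or range.

### The arm

A 6-joint arm with a two-finger parallel gripper is mounted at the origin on the work surface. World frame = base frame: x ahead of the robot, y to its left, z up, the work surface at z = 0. Lengths are in m, angles in rad, forces in N, time in s.
With the tool pointing down it reaches from about 0.25 to 0.8 m from the base axis. Payload 8.5 kg.
Tool frame: the origin (TCP) lies between the finger pads; the fingertips stand 25 mm ahead of it and the grasp point (between the pads) lies 6 mm ahead of it; y points along the fingers, z is the direction in which the jaws open and shut, and the axes are right-handed (so a half turn about y gives the same grasp; the last joint's range is limited). The gripper opens to 85 mm and grips with 20 to 120 N. Pads are 22 mm wide; open, the fingers measure 114 mm over their backs; the gripper's body (76 mm by 85 mm) begins 54 mm behind the grasp point. The pads swing forward as they close: fully open they stand 13 mm farther back than shut.
Start: joints at [1.268, 0.238, -0.013, 1.319, 0, 1.571], TCP at [0.157, 0.501, 0.256] pointing down, gripper open.
Joint ranges: [-2.66, 2.66], [-1.03, 1.9], [-1.14, 1.46], [-1.82, 2.27], [-1.45, 1.34], [-3.14, 3.14]. Speed limits (rad/s): [2.22, 2.22, 2.79, 3.14, 3.14, 3.14].

### API

Orientations are given as a unit quaternion [x, y, z, w].
In Python, from workcell import env gives the robot as it stands.
- The arm moves only by the tool arm_command, never from a script. Its argument "targets" is a list of rows, each a list of 7 numbers: the shift along the tool's x, y, z in cm, then the turn, a rotation vector about the tool's x, y, z in rad, then the closure, from -1 (fully open) to 1 (shut), so that 0 is half open. In form: [[tx, ty, tz, rx, ry, rz, grip], ...]. A call has 1 to 10 rows; each row is the pose to reach, as a shift and turn from the pose commanded when the call began, along the tool's axes at that moment; what a row does not reach only later rows make up. A row lasts 1/10 s, in which the tool goes at most 50 mm and 8.59 degrees, less where a joint would pass 70% of its speed; a pose out of reach is approached as far as the arm can. A call with a gripper value outside its range is refused whole. The fingers move at their own pace and stop on an object; "force" is the grip in N (left out, the last holds). Time passes only in rows, so rows that repeat a pose let the fingers close. It gives the time, the measured TCP pose, the force and the opening at its end, in the units of the state.
- env.get_obs(): the state, without advancing time (a new reading comes with each control period).
- env.read_camera(name): name is "scene" or "top" or "wrist"; returns the picture (480x640x3 uint8, red, green, blue); there is no depth.
- env.calibration(name): a dict with "camera_matrix" (3x3 intrinsics, pixels), "dist" ([k1, k2, p1, p2, k3] as OpenCV has them; the pictures are not rectified), "view" (4x4, takes a point from world to camera coordinates). Camera axes: x right, y down, z forward; pixel columns grow to the right and rows downward; lengths in m; the calibration is good to about 2 mm. A picture is of the moment at which its call begins: read the wrist's pose just before it. calibration takes no time and is no camera call; for the wrist camera it gives the pose at the moment of the call.
- env.hand_in(): hands the job in, once; it reports no verdict.
Trained networks look in the newest picture that a camera, given by its name, has taken for a name from the list of things; names that differ only in an ending like _2 or _b are one class to them, and where a whole thing is asked for, a point or a joint stands for the part that bears it (a point fixed in the world has none). Each returns a list of dicts, best first, with "conf" (0 to 1); they miss things now and then, are a little off and sometimes report something else, mostly with a low value. They report only what shows in the picture. A call takes as long as a camera call. They do not tell look-alikes from the thing itself.
- env.spot_in(camera, query): "point" ([x, y, z] in m, in world coordinates, good to about 4 mm: the middle of the surface that is visible of it).
- env.landmark_of(camera, query): "point" ([x, y, z] in m, in world coordinates, good to about 4 mm: a listed point, or the origin of a listed thing).
The state is a dict: "time": time; "q": joint angles; "qd": joint speeds; "joint_torque": joint torques, N m; "position": TCP position; "eef_rot": TCP orientation; "wrist_force": force on the tool from outside, world axes, zero at the start; "torque": the same for the moment, N m; "finger_gap": finger opening in m.
Only numpy, scipy, OpenCV 4.12 (cv2) and the standard library are available. Lean on these libraries where they do the work, as an engineer would, in place of code of your own. Each camera call takes 0.05 s, during which the arm holds its last target.

## Working session

There is one attempt and no reset: what is moved stays moved. The work goes in short steps, Python scripts to look and compute and a tool call to move; the robot and the scene stay as the last step left them, time stands still between calls to the robot, and variables do not carry over. Pictures are saved under pics/ and viewed, and the job is handed in when it is done.

Besides the shell and the picture viewer there is one more tool, called in YAML: its name, and indented under it one key for each argument. arm_command: Moves the arm, as the interface text tells. Its arguments: {"type":"object","properties":{"targets":{"type":"array"},"force":{"type":"number"}},"required":["targets"]}

```bash
ls; mkdir -p pics
python3 - <<'E'
from workcell import env
import cv2, numpy as np
np.set_printoptions(precision=4,suppress=True)
print(env.get_obs())
for c in ["scene","top","wrist"]:
    im=env.read_camera(c); cv2.imwrite(f"pics/{c}0.png",im[:,:,::-1])
    k=env.calibration(c); print(c,k)
    for q in ["leg_mid","leg_lugs","socket","seat_frame","tin_mid","jar_mid","hammer_grip"]:
        try: print(q,[(np.round(d['point'],3),round(d['conf'],2)) for d in env.landmark_of(c,q)])
        except Exception as e: print(q,e)
print(env.get_obs()['time'])
E
```

```text
pics
{'time': 0.0, 'q': array([ 1.268 ,  0.2388, -0.0143,  1.3192, -0.    ,  1.5708]), 'qd': array([-0.0003, -0.0002,  0.0003, -0.001 , -0.0006,  0.0017]), 'joint_torque': array([  0.0002, -53.8782,  34.6438,   0.0186,   0.    ,  -0.    ]), 'position': array([0.1564, 0.5007, 0.2557]), 'eef_rot': array([ 0.6995, -0.1067,  0.1066, -0.6985]), 'wrist_force': array([-0.5055,  0.0145,  0.2976]), 'torque': array([-0.0675, -0.0474, -0.0405]), 'finger_gap': 0.0854163391387103}
scene {'camera_matrix': array([[443.9382,   0.    , 324.8933],
       [  0.    , 443.9382, 241.1073],
       [  0.    ,   0.    ,   1.    ]]), 'dist': array([0.021, 0.   , 0.   , 0.   , 0.   ]), 'view': array([[-0.403 ,  0.9152, -0.0042,  0.3192],
       [ 0.7689,  0.3361, -0.544 , -0.2786],
       [-0.4964, -0.2224, -0.8391,  0.9266],
       [ 0.    ,  0.    ,  0.    ,  1.    ]])}
leg_mid [(array([ 0.356, -0.23 ,  0.062]), 0.93), (array([ 0.428, -0.145,  0.062]), 0.91), (array([ 0.328, -0.106,  0.058]), 0.62)]
leg_lugs [(array([ 0.36 , -0.234, -0.004]), 0.97), (array([ 0.429, -0.147, -0.001]), 0.79), (array([ 0.33 , -0
[... 886 characters left out ...]
.83)]
socket []
seat_frame [(array([ 0.46 ,  0.012, -0.001]), 0.89)]
tin_mid [(array([ 0.62 , -0.255,  0.017]), 0.85)]
jar_mid [(array([ 0.457, -0.314,  0.036]), 0.86)]
hammer_grip [(array([ 0.587, -0.406,  0.017]), 0.71)]
wrist {'camera_matrix': array([[412.1226,   0.    , 315.1611],
       [  0.    , 412.1226, 235.8912],
       [  0.    ,   0.    ,   1.    ]]), 'dist': array([0.0294, 0.    , 0.    , 0.    , 0.    ]), 'view': array([[ 0.2986,  0.9544, -0.0006, -0.5252],
       [ 0.9202, -0.2877,  0.2654, -0.0337],
       [ 0.2531, -0.0798, -0.9641,  0.3803],
       [ 0.    ,  0.    ,  0.    ,  1.    ]])}
leg_mid []
leg_lugs []
socket []
seat_frame []
tin_mid []
jar_mid []
hammer_grip []
1.2
```

View pics/scene0.png

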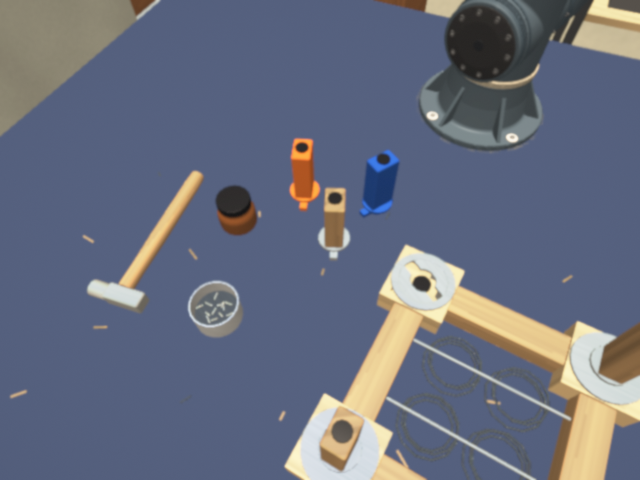

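View pics/top0.png

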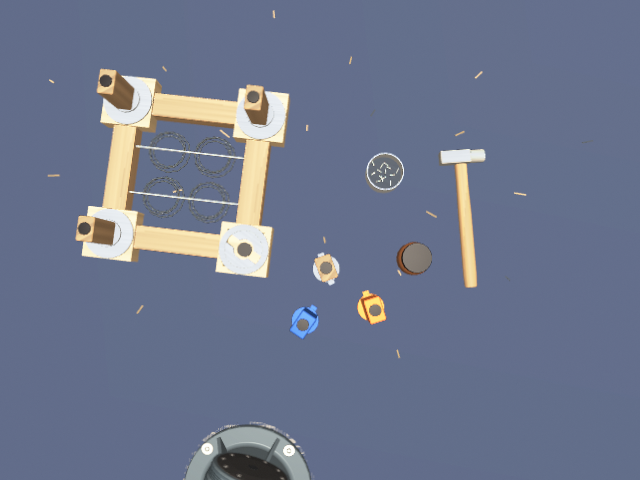

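View pics/wrist0.png

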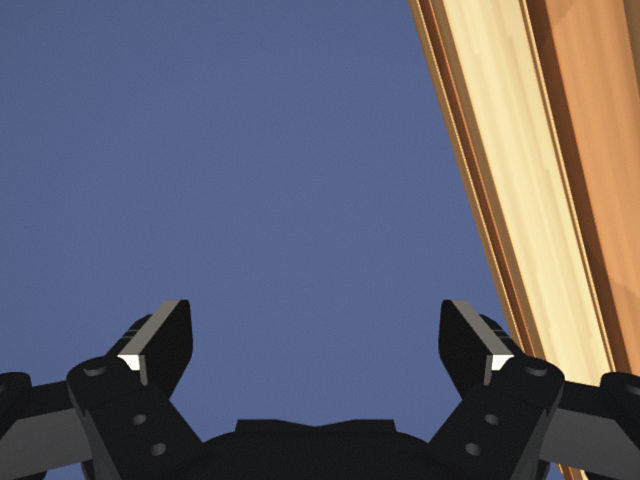

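Run:
```python
import cv2,numpy as np
a=cv2.imread('pics/top0.png')
c1=cv2.resize(a[210:290,205:285],(400,400),interpolation=cv2.INTER_CUBIC)
c2=cv2.resize(a[230:310,290:370],(400,400),interpolation=cv2.INTER_CUBIC)
cv2.imwrite('pics/crop0.png',np.hstack([c1,c2]))
```

```text
(no output)
```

View pics/crop0.png

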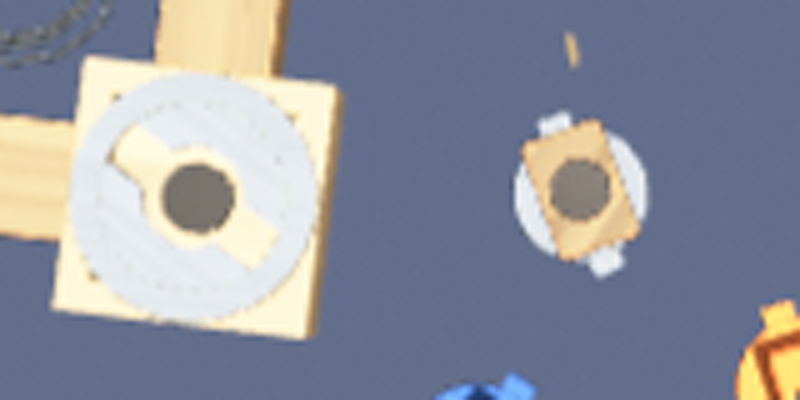

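```bash
cat > h.py <<'E'
import cv2,numpy as np
from workcell import env
np.set_printoptions(precision=4,suppress=True)
def back(cam,uv,z,k=None):
    k=k or env.calibration(cam); uv=np.array(uv,float).reshape(-1,1,2)
    n=cv2.undistortPoints(uv,k['camera_matrix'],k['dist']).reshape(-1,2)
    R=k['view'][:3,:3];t=k['view'][:3,3]; C=-R.T@t
    d=np.c_[n,np.ones(len(n))]@R
    return C+d*((z-C[2])/d[:,2])[:,None]
def proj(cam,P,k=None):
    k=k or env.calibration(cam)
    return cv2.projectPoints(np.array(P,float).reshape(-1,1,3),cv2.Rodrigues(k['view'][:3,:3])[0],k['view'][:3,3],k['camera_matrix'],k['dist'])[0].reshape(-1,2)
def dark(im,uv,r=9,th=90):
    u,v=map(int,uv); g=im[v-r:v+r+1,u-r:u+r+1].max(2).astype(float)
    w=np.clip((th-g),0,None); 
    n,l,s,c=cv2.connectedComponentsWithStats((w>0).astype(np.uint8))
    i=1+np.argmax(s[1:,4]); w=w*(l==i) if n>1 else w
    w=(l==i).astype(float)
    yy,xx=np.mgrid[v-r:v+r+1,u-r:u+r+1]
    return np.array([(w*xx).sum(),(w*yy).sum()])/w.sum(), w.sum()
E
python3 - <<'E'
from h import *
t=cv2.imread('pics/top0.png'); s=cv2.imread('pics/scene0.png')
P=[]
for p in [(253,97),(84,229),(105,81),(326,268)]:
    c,a=dark(t,p); z=.125 if p[0]==326 else .158
    w=back('top',c,z)[0]; P.append(w); print('top',p,c,a,w)
for p,z in [((342,431),.158),((335,198),.125)]:
    c,a=dark(s,p,11); print('scene',p,c,a,back('scene',c,z)[0])
# frame
A=np.array([[.26,0],[0,.26],[.26,.26]]);B=np.array(P[:3])[:,:2]
Ac=A-A.mean(0);Bc=B-B.mean(0); th=np.arctan2((Ac[:,0]*Bc[:,1]-Ac[:,1]*Bc[:,0]).sum(),(Ac*Bc).sum())
R=np.array([[np.cos(th),-np.sin(th)],[np.sin(th),np.cos(th)]]);o=B.mean(0)-R@A.mean(0)
print('frame',np.degrees(th),o,'res',B-(A@R.T+o))
print('plate centre top',back('top',(194/5-.4+205,196.5/5-.4+210),.046))
print('opening',back('top',(197/5-.4+205,197/5-.4+210),.046))
sl=back('top',[(130/5-.4+205,148/5-.4+210),(262/5-.4+205,248/5-.4+210)],.046);d=sl[0]-sl[1];print('slot',sl.mean(0),np.degrees(np.arctan2(d[1],d[0])))
l=back('top',[((553-400)/5-.4+290,125/5-.4+230),((605-400)/5-.4+290,262/5-.4+230)],.0085);d=l[0]-l[1];print('lug',l.mean(0),np.degrees(np.arctan2(d[1],d[0])),np.linalg.norm(d))
from scipy.spatial.transform import Rotation as Ro
o=env.get_obs();print(Ro.from_quat(o['eef_rot']).as_matrix())
E
```

```text
top (253, 97) [252.5 102. ] 2.0 [ 0.7118 -0.0129  0.158 ]
top (84, 229) [ 84.   227.84] 100.0 [0.4891 0.2701 0.158 ]
top (105, 81) [105.1546  80.4433] 97.0 [0.7467 0.2451 0.158 ]Traceback (most recent call last):
  File "<stdin>", line 5, in <module>
  File "h.py", line 17, in dark
    i=1+np.argmax(s[1:,4]); w=w*(l==i) if n>1 else w
        ~~~~~~~~~^^^^^^^^^
    return _wrapfunc(a, 'argmax', axis=axis, out=out, **kwds)
    return bound(*args, **kwds)
ValueError: attempt to get argmax of an empty sequence
```

Threshold too low for brighter discs; use a higher one, per disc.

Run:
```python
from h import *
t=cv2.imread('pics/top0.png'); s=cv2.imread('pics/scene0.png')
for p in [(253,97),(84,229),(326,268)]: print(t[p[1],p[0]], t[p[1]+8,p[0]])
P=[]
for p in [(253,97),(84,229),(105,81),(326,268)]:
    v=int(t[p[1],p[0]].max()); 
    c,a=dark(t,p,8,v+25); z=.125 if p[0]==326 else .158
    w=back('top',c,z)[0]; P.append(w); print('top',p,c,a,w)
for p,z in [((342,431),.158),((335,198),.125)]:
    v=int(s[p[1],p[0]].max());c,a=dark(s,p,10,v+35); print('scene',p,c,a,back('scene',c,z)[0])
A=np.array([[.26,0],[0,.26],[.26,.26]]);B=np.array(P[:3])[:,:2]
Ac=A-A.mean(0);Bc=B-B.mean(0); th=np.arctan2((Ac[:,0]*Bc[:,1]-Ac[:,1]*Bc[:,0]).sum(),(Ac*Bc).sum())
R=np.array([[np.cos(th),-np.sin(th)],[np.sin(th),np.cos(th)]]);o=B.mean(0)-R@A.mean(0)
print('frame',np.degrees(th),o,'res',B-(A@R.T+o))
print('plate centre top',back('top',(194/5-.4+205,196.5/5-.4+210),.046))
print('opening',back('top',(197/5-.4+205,197/5-.4+210),.046))
sl=back('top',[(130/5-.4+205,148/5-.4+210),(262/5-.4+205,248/5-.4+210)],.046);d=sl[0]-sl[1];print('slot',sl.mean(0),np.degrees(np.arctan2(d[1],d[0])))
l=back('top',[((553-400)/5-.4+290,125/5-.4+230),((605-400)/5-.4+290,262/5-.4+230)],.0085);d=l[0]-l[1];print('lug',l.mean(0),np.degrees(np.arctan2(d[1],d[0])),np.linalg.norm(d))
from scipy.spatial.transform import Rotation as Ro
o=env.get_obs();print(Ro.from_quat(o['eef_rot']).as_matrix())
```

```text
[ 94 100 107] [167 219 242]
[71 74 78] [164 217 241]
[120 128 136] [167 219 242]
top (253, 97) [252.7615  96.5596] 109.0 [ 0.7214 -0.0131  0.158 ]
top (84, 229) [ 83.8095 227.9333] 105.0 [0.489  0.2704 0.158 ]
top (105, 81) [105.099   80.4257] 101.0 [0.7467 0.2452 0.158 ]
top (326, 268) [325.5263 267.4474] 114.0 [ 0.4302 -0.1441  0.125 ]
scene (342, 431) [341.8184 430.9597] 347.0 [ 0.7221 -0.0119  0.158 ]
scene (335, 198) [334.5208 197.7292] 96.0 [ 0.432  -0.1429  0.125 ]
frame -5.625430341465855 [0.4629 0.012 ] res [[-0.0002  0.0004]
 [ 0.0006 -0.0003]
 [-0.0004 -0.    ]]
plate centre top [[0.4634 0.012  0.046 ]]
opening [[0.4633 0.0108 0.046 ]]
slot [0.4629 0.0112 0.046 ] 54.11505975571076
lug [ 0.4303 -0.1435  0.0085] 21.90246480377342 0.05718308944935348
[[ 0.9545 -0.      0.2982]
 [-0.2982 -0.0001  0.9545]
 [ 0.     -1.     -0.0001]]
```

Three candidates in the top picture: bare wood leg (326,268), blue (304,321), orange (371,307). The wood one is meant, since blue and orange are look-alikes to leave; the crop confirms it (steel flange, lugs at 21.5°). Socket at (0.463, 0.012), yaw −5.6°, slots at 54.4°. Moving above the leg.

arm_command:
  targets:
    - [45.4,0,-53.4,0,0.892,0,-1]
    - [45.4,0,-53.4,0,0.892,0,-1]
    - [45.4,0,-53.4,0,0.892,0,-1]
    - [45.4,0,-53.4,0,0.892,0,-1]
    - [45.4,0,-53.4,0,0.892,0,-1]
    - [45.4,0,-53.4,0,0.892,0,-1]
    - [45.4,0,-53.4,0,0.892,0,-1]
    - [45.4,0,-53.4,0,0.892,0,-1]
    - [45.4,0,-53.4,0,0.892,0,-1]
    - [45.4,0,-53.4,0,0.892,0,-1]

```text
time: 2.2
position: [0.3524, 0.0389, 0.2567]
eef_rot: [-0.584, 0.397, -0.398, 0.585]
wrist_force: [0.7, 1.9, -0.9]
finger_gap: 0.0852
```

Run:
```python
from h import *
o=env.get_obs();print(o)
```

```text
{'time': 2.2, 'q': array([ 0.1099, -0.0574, -0.3471,  1.2797, -0.    ,  1.3045]), 'qd': array([-1.3963,  0.2103,  0.1895, -0.0287,  0.0001, -1.3847]), 'joint_torque': array([ 10.1138, -34.2859,  31.6312,   1.1141,  -0.1625,   2.2386]), 'position': array([0.3524, 0.0389, 0.2567]), 'eef_rot': array([-0.5843,  0.3973, -0.3981,  0.585 ]), 'wrist_force': array([ 0.7225,  1.863 , -0.8754]), 'torque': array([ 0.006 , -0.0745, -0.0518]), 'finger_gap': 0.08523082766352486}
```

```bash
cat >> h.py <<'E'
from scipy.spatial.transform import Rotation as Ro
def delta(tgt,jaw_deg,obs=None):
    """shift (cm) in tool axes, rotvec; tool y down, tool z (jaw) at yaw jaw_deg"""
    o=obs or env.get_obs(); R=Ro.from_quat(o['eef_rot']).as_matrix()
    a=np.radians(jaw_deg); z=np.array([np.cos(a),np.sin(a),0]); y=np.array([0,0,-1.]); x=np.cross(y,z)
    T=np.c_[x,y,z]
    return R.T@(np.array(tgt)-o['position'])*100, Ro.from_matrix(R.T@T).as_rotvec()
E
python3 - <<'E'
from h import *
print(delta((.4305,-.144,.23),21.5))
E
```

```text
(array([19.8752,  2.6819,  0.5412]), array([-0.0014,  0.0009,  0.0004]))
```

arm_command:
  targets:
    - [19.9,2.7,0.5,0,0,0,-1]
    - [19.9,2.7,0.5,0,0,0,-1]
    - [19.9,2.7,0.5,0,0,0,-1]
    - [19.9,2.7,0.5,0,0,0,-1]
    - [19.9,2.7,0.5,0,0,0,-1]
    - [19.9,2.7,0.5,0,0,0,-1]

```text
time: 2.8
position: [0.4296, -0.1434, 0.2288]
eef_rot: [0.584, -0.399, 0.398, -0.584]
wrist_force: [-0.4, -0.4, -0.1]
finger_gap: 0.0855
```

Run:
```python
from h import *
o=env.get_obs();k=env.calibration('wrist');im=env.read_camera('wrist');cv2.imwrite('pics/w1.png',im[:,:,::-1])
print(o['time'],o['position'],o['q'],o['wrist_force'],np.abs(o['qd']).max())
print(delta((.4305,-.144,.09),21.5,o))
np.savez('w1.npz',v=k['view'])
print(proj('wrist',[(.4305,-.144,.125),(.4305,-.144,0.0)],k))
```

```text
2.8 [ 0.4296 -0.1434  0.2288] [-0.3221  0.128  -0.2248  1.2194  0.0001  0.8755] [-0.3596 -0.3543 -0.1085] 0.04255063516149555
(array([ 0.1051, 13.878 ,  0.0749]), array([ 0.001 , -0.0021, -0.001 ]))
[[317.5734 249.0877]
 [316.9067 206.0312]]
```

View pics/w1.png

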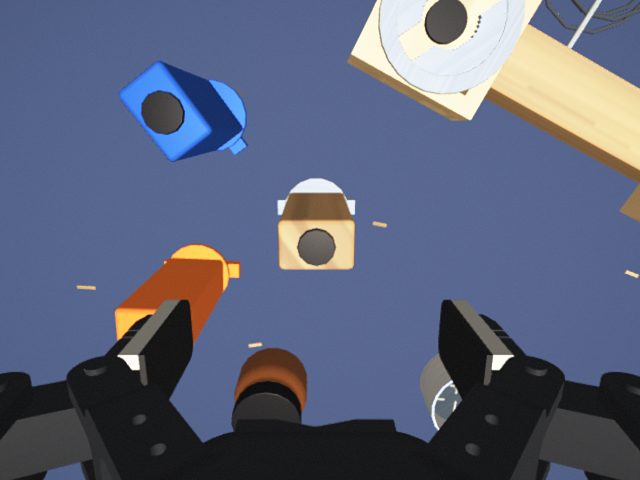

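Bare leg sits centred between the fingers (disc at (316,246), expected (318,249)), with its lugs along the jaw axis; blue at (165,110) and orange at (170,290) are clear of the fingers. Descend and grip.

arm_command:
  targets:
    - [0.1,4.5,0.1,0,0,0,-1]
    - [0.1,8,0.1,0,0,0,-1]
    - [0.1,11,0.1,0,0,0,-1]
    - [0.1,13.6,0.1,0,0,0,-1]
    - [0.1,13.6,0.1,0,0,0,1]
    - [0.1,13.6,0.1,0,0,0,1]
    - [0.1,13.6,0.1,0,0,0,1]
    - [0.1,13.6,0.1,0,0,0,1]
    - [0.1,13.6,0.1,0,0,0,1]
    - [0.1,13.6,0.1,0,0,0,1]
  force: 60

```text
time: 3.85
position: [0.4321, -0.1429, 0.0949]
eef_rot: [-0.584, 0.397, -0.399, 0.585]
wrist_force: [-1.5, 1.5, 7.7]
finger_gap: 0.043
```

Run:
```python
from h import *
o=env.get_obs();im=env.read_camera('wrist');cv2.imwrite('pics/w2.png',im[:,:,::-1])
print(o['time'],o['position'],o['finger_gap'],o['wrist_force'],o['torque'])
t=env.read_camera('top');cv2.imwrite('pics/t2.png',t[:,:,::-1])
```

```text
3.85 [ 0.4321 -0.1429  0.0949] 0.04301883552043007 [-1.4631  1.463   7.7449] [0.6289 0.0984 0.0712]
```

View pics/w2.png

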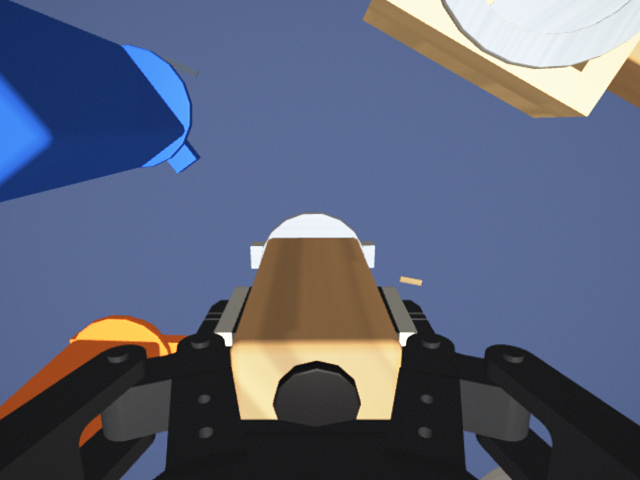

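Gripped (43 mm opening; bare leg between the pads at (316,330)). Lift and carry over the socket.

arm_command:
  targets:
    - [0,-2,0,0,0,0,1]
    - [0,-5,0,0,0,0,1]
    - [0,-7.5,0,0,0,0,1]
    - [-4,-7.5,2.5,0,-0.14,0,1]
    - [-8,-7.5,5,0,-0.28,0,1]
    - [-11,-7.5,7,0,-0.42,0,1]
    - [-13.3,-7.5,8.5,0,-0.57,0,1]
    - [-13.3,-7.5,8.5,0,-0.57,0,1]
    - [-13.3,-7.5,8.5,0,-0.57,0,1]
    - [-13.3,-7.5,8.5,0,-0.57,0,1]

```text
time: 4.95
position: [0.4612, 0.0115, 0.1686]
eef_rot: [0.673, -0.218, 0.218, -0.673]
wrist_force: [-1.0, 0.2, -3.0]
finger_gap: 0.0432
```

Run:
```python
from h import *
o=env.get_obs();im=env.read_camera('wrist');cv2.imwrite('pics/w3.png',im[:,:,::-1])
print(o['time'],o['position'],o['finger_gap'],o['wrist_force'],o['torque'])
z=Ro.from_quat(o['eef_rot']).as_matrix();print(z,np.degrees(np.arctan2(z[1,2],z[0,2])))
for c in('top','scene'):
    t=env.read_camera(c);cv2.imwrite(f'pics/{c}3.png',t[:,:,::-1])
a=cv2.imread('pics/top3.png')[190:310,180:300];b=cv2.imread('pics/scene3.png')[190:330,350:490]
cv2.imwrite('pics/c3.png',np.hstack([cv2.resize(a,(400,400),interpolation=2),cv2.resize(b,(400,400),interpolation=2)]))
```

```text
4.95 [0.4612 0.0115 0.1686] 0.0431844898893156 [-1.022   0.1545 -2.9622] [ 0.0413 -0.0451  0.0902]
[[ 0.81    0.0002  0.5864]
 [-0.5864 -0.0004  0.81  ]
 [ 0.0004 -1.     -0.0002]] 54.10073836047287
```

View pics/w3.png

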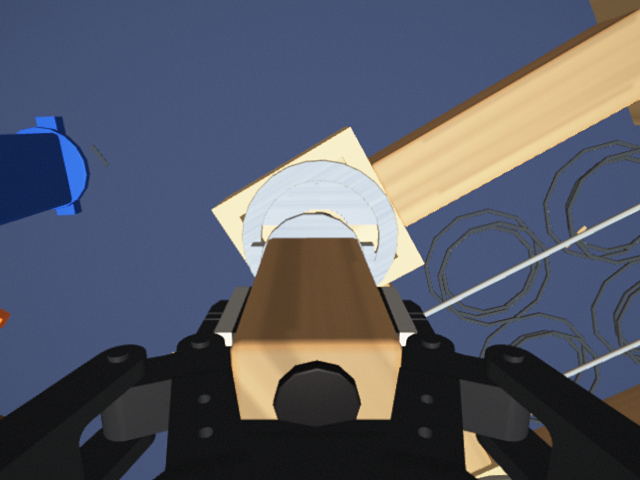

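View pics/c3.png

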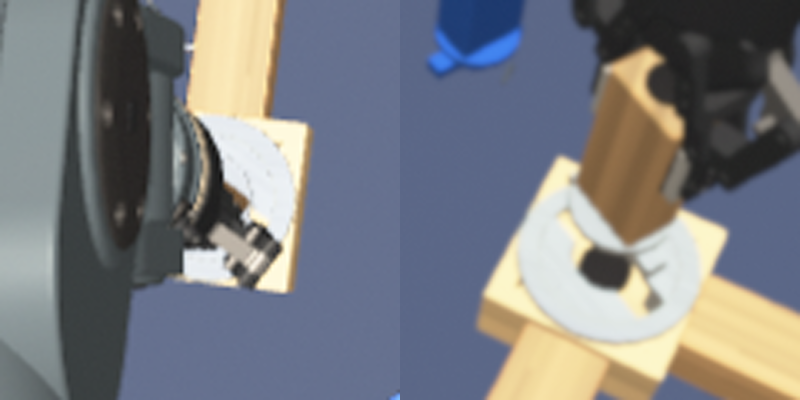

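Run:
```python
from h import *
a=cv2.imread('pics/w2.png');
cv2.imwrite('pics/c4.png',cv2.resize(a[190:310,226:406],(780,520),interpolation=2))
a=cv2.imread('pics/w3.png');
cv2.imwrite('pics/c5.png',cv2.resize(a[140:300,206:426],(770,560),interpolation=2))
```

```text
(no output)
```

View pics/c4.png

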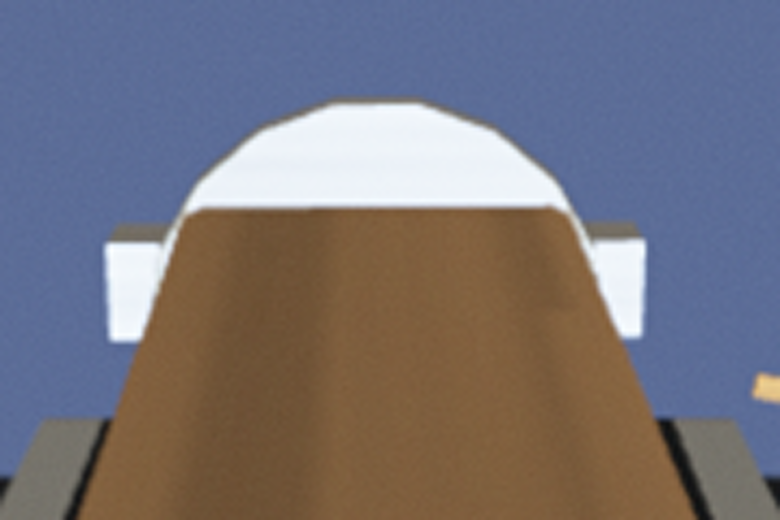

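View pics/c5.png

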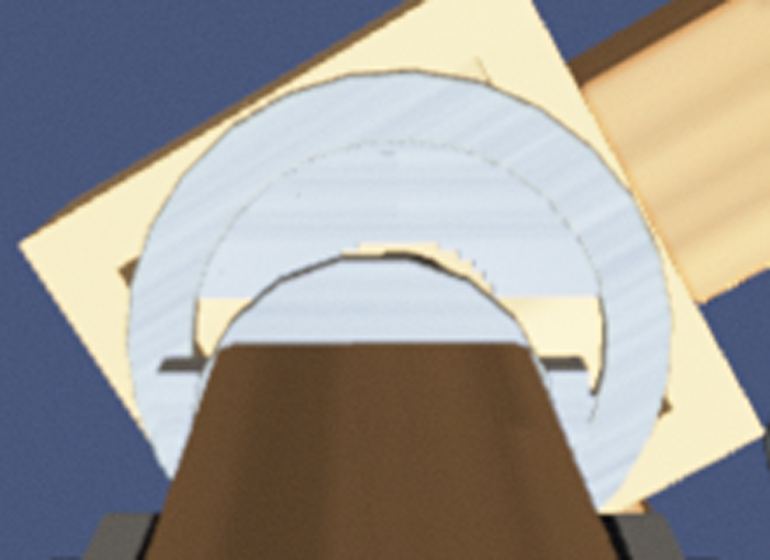

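Run:
```python
from h import *
from scipy.optimize import least_squares
o=env.get_obs();k=env.calibration('wrist');R=Ro.from_quat(o['eef_rot']).as_matrix()
L=np.array([(105,242),(109,342),(645,240),(643,338)])/4.3333+(226,190)-.4
b=back('wrist',L,.0822,k); b=(b-o['position'])@R*1000
print('lugs in tool mm',b, b.mean(0))
# fingers at pads centre ref
def circ(px,z,sc,off):
    p=back('wrist',np.array(px)/sc+off-.4,z,k)[:,:2]
    f=least_squares(lambda c:np.hypot(*(p-c[:2]).T)-c[2],[.463,.012,.04]); return f.x,f.fun
P=np.array([(400,71),(330,80),(250,118),(190,175),(145,255),(128,335),(135,400),(480,82),(560,122),(615,175),(660,270),(672,335),(665,400)])
print('outer',circ(P,.047,3.5,(206,140)))
P=np.array([(390,141),(320,150),(265,180),(225,220),(203,265),(195,320),(460,152),(520,180),(560,215),(590,255),(604,300),(604,350)])
print('inner',circ(P,.0465,3.5,(206,140)))
s=back('wrist',np.array([(205,297),(598,297)])/3.5+(206,140)-.4,.046,k);d=s[1]-s[0];print('slot edge yaw',np.degrees(np.arctan2(d[1],d[0])))
for n in((.463,.012,.046),):
    print('socket in tool from estimate',(np.array(n)-o['position'])@R*1000)
```

```text
lugs in tool mm [[ -6.6376  86.2647 -33.9888]
 [  6.075   86.2675 -34.036 ]
 [ -6.875   86.2584  30.7519]
 [  5.5712  86.2611  30.9749]] [-0.4666 86.2629 -1.5745]
outer (array([0.4628, 0.0136, 0.0469]), array([ 0.0003,  0.0003, -0.0001, -0.0005, -0.0005,  0.0002,  0.0004,
        0.0003,  0.0001, -0.0001, -0.0006, -0.    ,  0.0003]))
inner (array([0.4624, 0.0131, 0.0361]), array([-0.0004,  0.0004,  0.0006,  0.0006,  0.0001, -0.0009, -0.0007,
       -0.0004, -0.0001,  0.0006,  0.0004, -0.0002]))
slot edge yaw 54.06741025522752
socket in tool from estimate [  0.9303 122.4629   1.7238]
```

Run:
```python
from h import *
a=cv2.imread('pics/scene3.png');
cv2.imwrite('pics/c6.png',cv2.resize(a[200:310,385:475],(630,770)[:2],interpolation=2)[:600])
o=env.get_obs();k=env.calibration('wrist');R=Ro.from_quat(o['eef_rot']).as_matrix()
dz=.1686-.0949
for px,z in [([(232,342),(401,340)],.121),([(239,419),(393,419)],.121),([((187)/4.333+225.6,209/4.333+189.6),((568)/4.333+225.6,209/4.333+189.6)],.021)]:
    b=(back('wrist',px,z+dz,k)-o['position'])@R*1000; print(b,b.mean(0))
```

```text
[[-15.1931 -26.2385 -20.8232]
 [-15.7496 -26.2427  21.4748]] [-15.4714 -26.2406   0.3258]
[[  7.3915 -26.2336 -20.1109]
 [  7.3857 -26.2375  20.5493]] [  7.3886 -26.2355   0.2192]
[[-14.2485  73.7619 -22.571 ]
 [-14.24    73.7578  20.1312]] [-14.2443  73.7599  -1.2199]
```

View pics/c6.png

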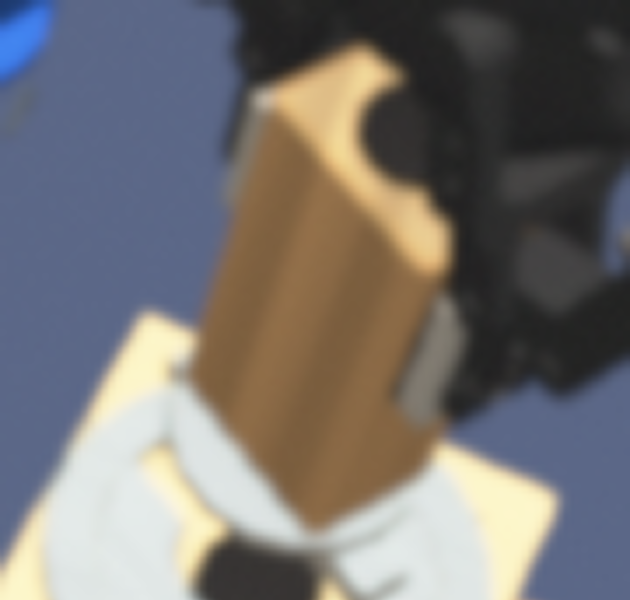

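Run:
```python
from h import *
o=env.get_obs();R=Ro.from_quat(o['eef_rot']).as_matrix()
for px,z in [([(313,527),(193,372),(437,455)],.0947),([(268,97),(438,272),(362,42)],.1947)]:
    b=(back('scene',np.array(px)/7+(385,200)-.43,z)-o['position'])@R*1000; print(b)
# socket plate in scene0: print projections of expected circle
s=cv2.imread('pics/scene0.png'); im=cv2.resize(s[235:335,370:475],None,fx=6,fy=6,interpolation=2)
for r,z,col in((.0475,.047,(0,0,255)),(.035,.0465,(0,255,0)),(.0185,.046,(255,0,0))):
    a=np.linspace(0,6.283,60);P=np.c_[.463+r*np.cos(a),.012+r*np.sin(a),0*a+z]
    q=(proj('scene',P)-(370,235)+.5)*6; cv2.polylines(im,[np.int32(q)],True,col,1)
cv2.imwrite('pics/c7.png',im)
```

```text
[[ 11.6697  73.7638  17.4534]
 [ 10.6466  73.7674 -22.8616]
 [-19.2252  73.757   16.9104]]
[[ 16.7108 -26.2316 -19.9513]
 [ 14.4123 -26.2362  23.3086]
 [ -4.608  -26.2361 -21.2117]]
```

View pics/c7.png

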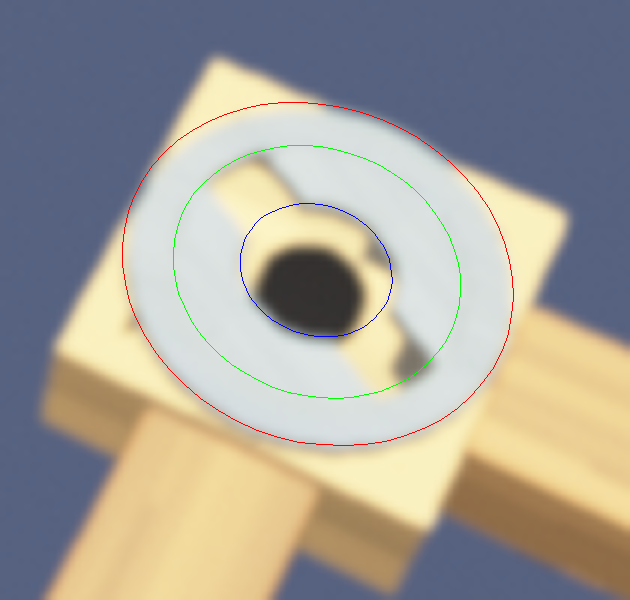

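Cameras agree that the leg's lower end must shift about +4 mm along the tool z and about +1 mm along tool x. Correct, lower to just above the plate, and look again.

arm_command:
  targets:
    - [0.1,0,0.4,0,0,0,1]
    - [0.1,1.0,0.4,0,0,0,1]
    - [0.1,2.0,0.4,0,0,0,1]
    - [0.1,2.0,0.4,0,0,0,1]
    - [0.1,2.0,0.4,0,0,0,1]

```text
time: 5.6
position: [0.464, 0.0146, 0.1477]
eef_rot: [0.673, -0.218, 0.217, -0.673]
wrist_force: [0.2, -0.0, -1.8]
finger_gap: 0.0434
```

Run:
```python
from h import *
o=env.get_obs();k=env.calibration('wrist');im=env.read_camera('wrist');cv2.imwrite('pics/w4.png',im[:,:,::-1])
print(o['time'],o['position'],o['finger_gap'],o['wrist_force'],o['torque'])
t=env.read_camera('scene');cv2.imwrite(f'pics/scene4.png',t[:,:,::-1])
R=Ro.from_quat(o['eef_rot']).as_matrix(); print((np.array([.463,.0125,.046])-o['position'])@R*1000)
def draw(cam,off,sc,im):
    # leg model in tool coords centred (0,0), underside at z
    T=o['position']; u=o['position'][2]-.0949
    kk=k if cam=='wrist' else None
    def pl(P,col): cv2.polylines(im,[np.int32((proj(cam,P,kk)-off+.5)*sc)],False,col,1)
    a=np.linspace(0,6.283,60)
    for r,z,col in((.0475,.047,(0,0,255)),(.035,.0465,(0,255,0)),(.0185,.046,(255,0,0))):
        pl(np.c_[.463+r*np.cos(a),.012+r*np.sin(a),0*a+z],col)
    C=np.array([T[0],T[1],u])
    def loc(x,z,h): return np.array([T[0],T[1],u+h])+R[:,0]*x+R[:,2]*z
    for h in(.021,.121): pl([loc(s*.015,t*.022,h) for s,t in((1,1),(1,-1),(-1,-1),(-1,1),(1,1))],(255,0,255))
    pl([loc(.026*np.cos(b),.026*np.sin(b),.021) for b in a],(255,255,0))
    for t in(1,-1): pl([loc(x,t*z,.0085) for x,z in((-.006,.02),(-.006,.032),(.006,.032),(.006,.02))],(0,255,255))
    return im
a=cv2.imread('pics/scene4.png');A=cv2.resize(a[195:325,370:480],None,fx=4.5,fy=4.5,interpolation=2);raw=A.copy()
draw('scene',np.array((370,195)),4.5,A)
cv2.imwrite('pics/c8.png',A)
b=cv2.imread('pics/w4.png');B=cv2.resize(b[150:310,206:426],None,fx=3.5,fy=3.5,interpolation=2);cv2.imwrite('pics/c9r.png',B)
cv2.imwrite('pics/c9.png',draw('wrist',np.array((206,150)),3.5,B))
```

```text
5.6 [0.464  0.0146 0.1477] 0.04343826506102648 [ 0.1654 -0.0468 -1.8227] [ 0.033  -0.0272  0.0178]
[  0.5352 101.71    -2.1897]
```

View pics/c8.png

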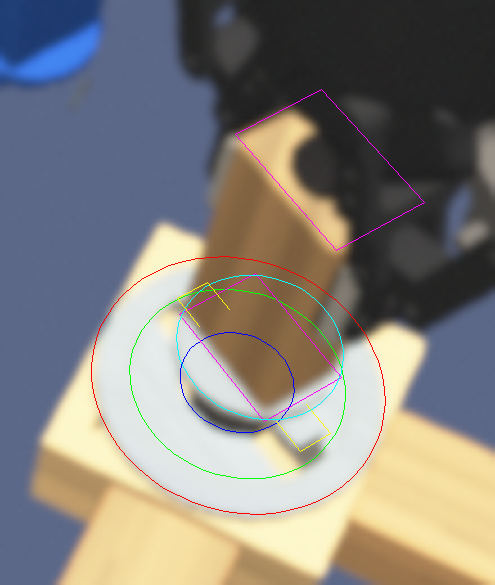

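View pics/c9.png

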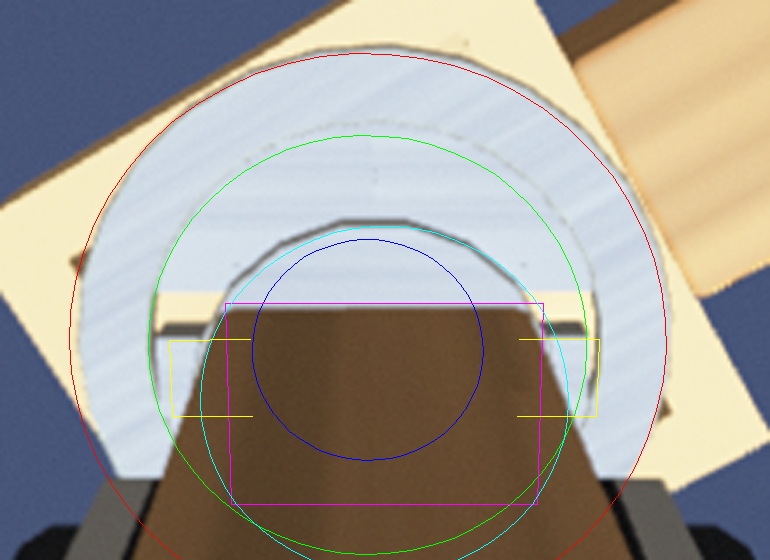

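View pics/c9r.png

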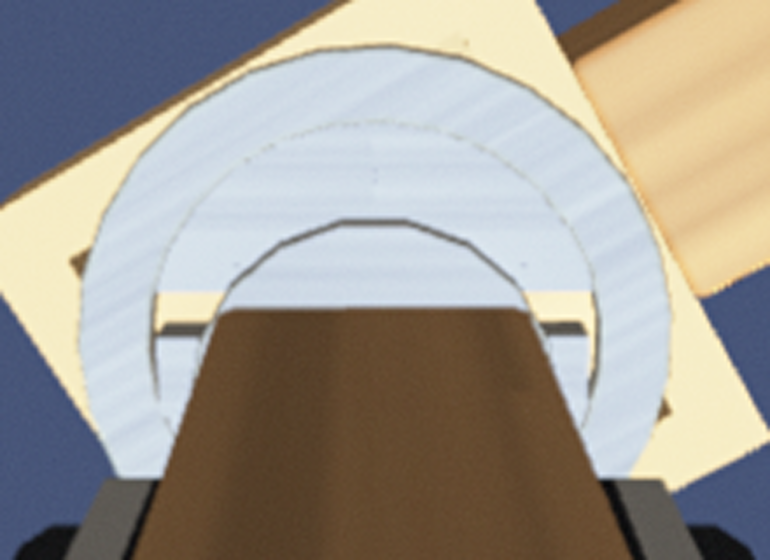

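Run:
```python
from h import *
o=env.get_obs();k=env.calibration('wrist');R=Ro.from_quat(o['eef_rot']).as_matrix()
u=o['position'][2]-.0949;print(u)
f=lambda px,z:((back('wrist',np.array(px)/3.5+(206,150)-.36,z,k)-o['position'])@R*1000)[:,[0,2]]
print('lug underside back edge',f([(165,323),(580,323)],u),'lug top back edge, outer corner',f([(160,336),(587,336)],u+.0085))
print('slot back edge, ends',f([(170,292),(590,292)],.046),f([(154,330),(598,330)],.046))
P=np.array([(370,45),(300,56),(230,90),(150,155),(105,225),(82,300),(82,370),(95,430),(450,56),(520,90),(600,155),(645,225),(668,300),(670,360),(655,430)])
p=f(P,.047)
from scipy.optimize import least_squares
r=least_squares(lambda c:np.hypot(*(p-c[:2]).T)-c[2],[0,0,47]);print('plate',r.x,np.abs(r.fun).max())
```

```text
0.0534265024244034
lug underside back edge [[ -5.992  -33.7123]
 [ -5.9788  30.3518]] lug top back edge, outer corner [[ -6.4553 -33.1927]
 [ -6.4424  30.2601]]
slot back edge, ends [[ -8.9558 -33.885 ]
 [ -8.9419  32.8047]] [[ -2.6643 -36.6897]
 [ -2.65    34.319 ]]
plate [ 0.1624 -1.3174 47.1308] 0.8461295012438939
```

Leg and slots agree within 0.5 mm in the wrist view (lug back edge y≈323, slot edge y≈292, as sizes require). Lower into the socket.

arm_command:
  targets:
    - [0,0.4,0,0,0,0,1]
    - [0,0.8,0,0,0,0,1]
    - [0,1.2,0,0,0,0,1]
    - [0,1.6,0,0,0,0,1]
    - [0,1.9,0,0,0,0,1]
    - [0,1.9,0,0,0,0,1]
  force: 60

```text
time: 6.3
position: [0.4644, 0.0146, 0.1292]
eef_rot: [0.673, -0.217, 0.217, -0.673]
wrist_force: [-1.3, -0.9, 3.6]
finger_gap: 0.0436
```

Run:
```python
from h import *
o=env.get_obs();im=env.read_camera('wrist');cv2.imwrite('pics/w5.png',im[100:400,150:500,::-1])
print(o['time'],o['position'],o['finger_gap'],o['wrist_force'],o['torque'])
```

```text
6.3 [0.4644 0.0146 0.1292] 0.04356724025964122 [-1.2744 -0.8521  3.5895] [-0.0492  0.3576  0.0704]
```

View pics/w5.png

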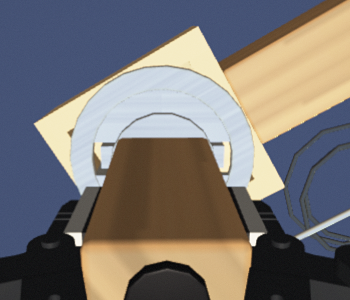

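Run:
```python
from h import *
a=cv2.imread('pics/w5.png');cv2.imwrite('pics/c10.png',cv2.resize(a[50:200,60:270],None,fx=3.6,fy=3.6,interpolation=2))
```

```text
(no output)
```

View pics/c10.png

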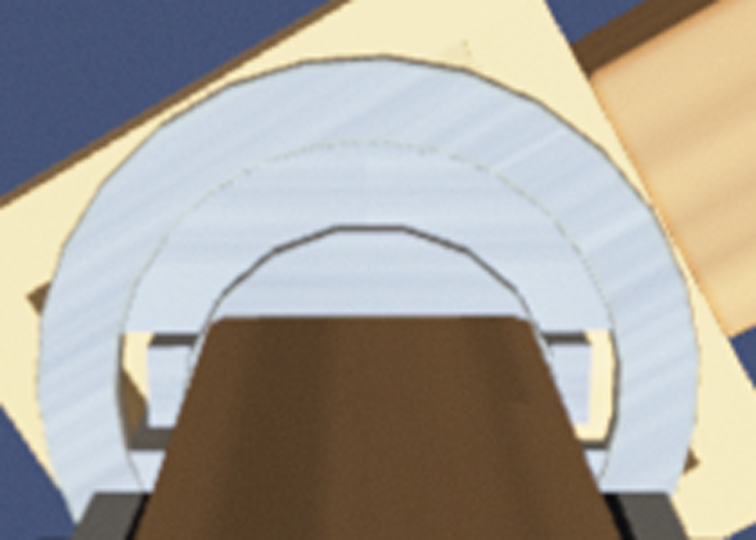

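Both lugs are inside the slots at (170,385) and (565,385), flange still about 5 mm proud. Press to the plate.

arm_command:
  targets:
    - [0,0.2,0,0,0,0,1]
    - [0,0.4,0,0,0,0,1]
    - [0,0.5,0,0,0,0,1]
    - [0,0.5,0,0,0,0,1]

```text
time: 6.75
position: [0.4645, 0.0146, 0.125]
eef_rot: [0.673, -0.217, 0.218, -0.673]
wrist_force: [-4.3, -1.2, 10.9]
finger_gap: 0.0431
```

Run:
```python
from h import *
o=env.get_obs();im=env.read_camera('wrist');cv2.imwrite('pics/w6.png',im[:,:,::-1])
print(o['time'],o['position'],o['finger_gap'],o['wrist_force'],o['torque'])
a=cv2.imread('pics/w6.png')[150:300,210:420];cv2.imwrite('pics/c11.png',cv2.resize(a,None,fx=3.6,fy=3.6,interpolation=2))
```

```text
6.75 [0.4645 0.0146 0.125 ] 0.04308747393693495 [-4.3097 -1.1715 10.9331] [-0.1496  1.1007  0.0345]
```

View pics/c11.png

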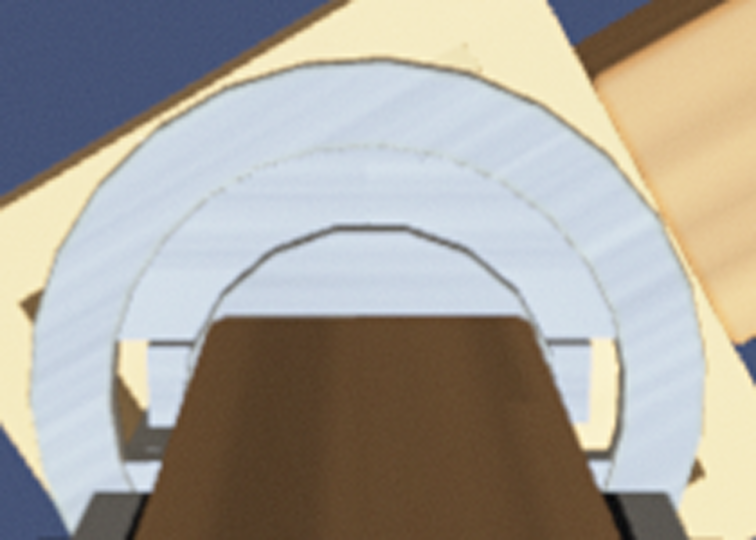

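Lugs fully in (vertical 11 N, flange at the plate; est. lug tops 2.4 mm below the plate's underside). Begin the clockwise twist.

arm_command:
  targets:
    - [0.01,0,-0.01,0,0.12,0,1]
    - [0.02,0,-0.02,0,0.24,0,1]
    - [0.02,0,-0.03,0,0.36,0,1]
    - [0.02,0,-0.03,0,0.36,0,1]

```text
time: 7.2
position: [0.4654, 0.0147, 0.125]
eef_rot: [-0.622, 0.335, -0.336, 0.623]
wrist_force: [-0.6, 1.1, 8.2]
finger_gap: 0.0431
```

```bash
cat > st.py <<'E'
from h import *
import sys
o=env.get_obs();im=env.read_camera('wrist');n=sys.argv[1];cv2.imwrite(f'pics/w{n}.png',im[:,:,::-1])
R=Ro.from_quat(o['eef_rot']).as_matrix()
print(o['time'],o['position'],o['finger_gap'],o['wrist_force'],o['torque'],'jaw',np.degrees(np.arctan2(R[1,2],R[0,2])),'tilt',np.degrees(np.arccos(-R[2,1])))
E
python3 st.py 7
```

```text
7.2 [0.4654 0.0147 0.125 ] 0.04314676088104549 [-0.5987  1.1223  8.191 ] [ 0.4318  0.0939 -0.04  ] jaw 33.355678722241095 tilt 0.14114704203583556
```

View pics/w7.png

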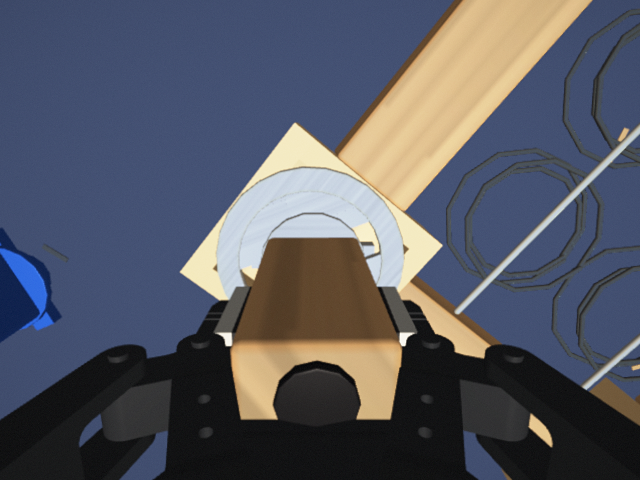

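Lug at (365,250) has gone part under the plate with no resistance. Continue to the stop.

arm_command:
  targets:
    - [0,0,-0.01,0,0.12,0,1]
    - [0,0,-0.02,0,0.24,0,1]
    - [0,0,-0.03,0,0.36,0,1]
    - [0,0,-0.03,0,0.48,0,1]
    - [0,0,-0.03,0,0.6,0,1]
    - [0,0,-0.03,0,0.68,0,1]
    - [0,0,-0.03,0,0.7,0,1]
    - [0,0,-0.03,0,0.7,0,1]

```text
time: 8.05
position: [0.4653, 0.0136, 0.125]
eef_rot: [0.47, -0.527, 0.529, -0.471]
wrist_force: [-1.5, -3.5, 7.0]
finger_gap: 0.0434
```

```bash
python3 st.py 8
```

```text
8.05 [0.4653 0.0136 0.125 ] 0.04335713249813525 [-1.4927 -3.5234  7.024 ] [-0.902   0.0244  0.1582] jaw -6.578848981601037 tilt 0.17463719682833015
```

View pics/w8.png

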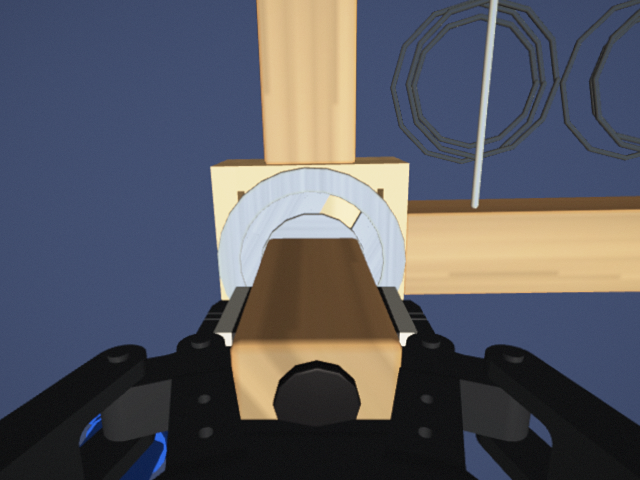

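arm_command:
  targets:
    - [0,0,0,0,0.03,0,1]
    - [0,0,0,0,0.06,0,1]
    - [0,0,0,0,0.06,0,1]

```text
time: 8.4
position: [0.465, 0.0136, 0.1251]
eef_rot: [0.455, -0.54, 0.542, -0.456]
wrist_force: [-0.9, -4.8, 10.4]
finger_gap: 0.0432
```

```bash
python3 st.py 9
```

```text
8.4 [0.465  0.0136 0.1251] 0.04319024225071477 [-0.8922 -4.7946 10.3621] [-1.2143  0.5656  3.0242] jaw -9.77967657303053 tilt 0.16440238673318736
```

Torque jumped to 3 N·m: the stop is reached. Relax slightly, let it rise 2.5 mm, and open.

arm_command:
  targets:
    - [0,0,0,0,-0.04,0,1]
    - [0,-0.2,0,0,-0.04,0,1]
    - [0,-0.25,0,0,-0.04,0,1]
    - [0,-0.25,0,0,-0.04,0,-1]
    - [0,-0.25,0,0,-0.04,0,-1]
    - [0,-0.25,0,0,-0.04,0,-1]
    - [0,-0.25,0,0,-0.04,0,-1]
    - [0,-0.25,0,0,-0.04,0,-1]
    - [0,-0.25,0,0,-0.04,0,-1]

```text
time: 9.35
position: [0.4642, 0.0141, 0.1268]
eef_rot: [-0.465, 0.532, -0.532, 0.465]
wrist_force: [-0.5, -0.2, 0.1]
finger_gap: 0.0854
```

```bash
python3 st.py 10
```

```text
9.35 [0.4642 0.0141 0.1268] 0.0854240357029255 [-0.4645 -0.2019  0.1407] [ 0.0009  0.0466 -0.0059] jaw -7.6785048355472565 tilt 0.007305167816858672
```

View pics/w10.png

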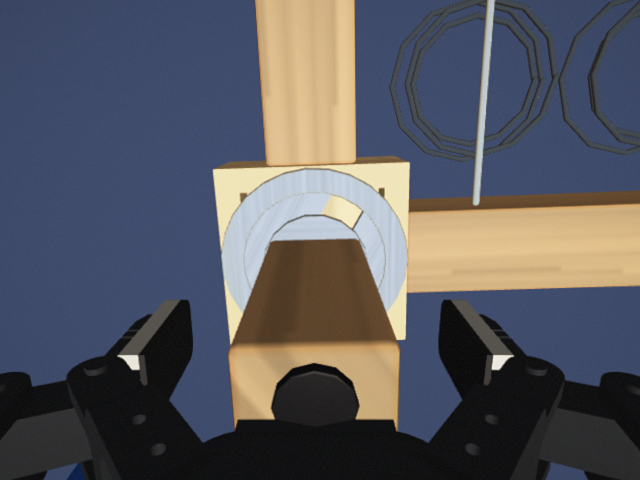

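Released, leg standing upright and aligned with the frame. Retreat straight up and clear of the cameras.

arm_command:
  targets:
    - [0,-4,0,0,0,0,-1]
    - [0,-8,0,0,0,0,-1]
    - [0,-12,0,0,0,0,-1]
    - [0,-14,0,0,0,0,-1]
    - [5,-14,-4,0,0,0,-1]
    - [10,-14,-8,0,0,0,-1]
    - [15,-14,-12,0,0,0,-1]
    - [20,-14,-14,0,0,0,-1]
    - [22,-14,-14,0,0,0,-1]
    - [22,-14,-14,0,0,0,-1]

```text
time: 10.4
position: [0.2937, -0.188, 0.2672]
eef_rot: [0.464, -0.533, 0.534, -0.464]
wrist_force: [0.6, 0.4, 0.1]
finger_gap: 0.0856
```

```bash
python3 st.py 11
python3 - <<'E'
from h import *
for c in('top','scene'):
    t=env.read_camera(c);cv2.imwrite(f'pics/{c}11.png',t[:,:,::-1])
    for q in('leg_mid','socket','tin_mid','jar_mid','hammer_grip'): print(c,q,[(np.round(d['point'],4),round(d['conf'],2)) for d in env.landmark_of(c,q)])
E
```

```text
10.4 [ 0.2937 -0.188   0.2672] 0.08556693711251648 [0.5538 0.4221 0.0826] [-0.0068 -0.107   0.0386] jaw -7.928189965620273 tilt 0.088723971799971
top leg_mid [(array([ 0.3592, -0.2307,  0.0617]), 0.97), (array([0.4629, 0.0102, 0.0966]), 0.73), (array([ 0.3315, -0.111 ,  0.0622]), 0.72), (array([0.4593, 0.009 , 0.0016]), 0.51)]
top socket [(array([0.4644, 0.012 , 0.0494]), 0.73)]
top tin_mid [(array([ 0.6178, -0.2501,  0.0171]), 0.84)]
top jar_mid [(array([ 0.4518, -0.3102,  0.0337]), 0.7)]
top hammer_grip []
scene leg_mid [(array([0.463 , 0.0116, 0.0948]), 0.96), (array([ 0.3309, -0.1053,  0.0593]), 0.95), (array([ 0.3573, -0.2267,  0.0633]), 0.58)]
scene socket [(array([0.4632, 0.0096, 0.0426]), 0.95), (array([0.4622, 0.0155, 0.    ]), 0.24)]
scene tin_mid [(array([ 0.621 , -0.2542,  0.0203]), 0.84)]
scene jar_mid [(array([ 0.4526, -0.3127,  0.03  ]), 0.6)]
scene hammer_grip [(array([ 0.5909, -0.4128,  0.0149]), 0.87)]
```

View pics/top11.png

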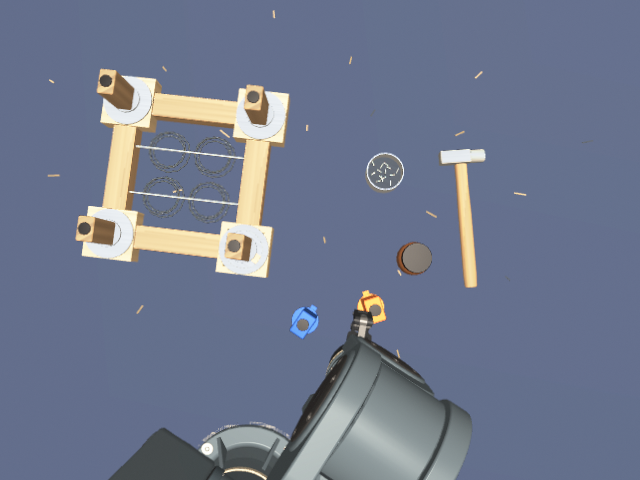

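View pics/scene11.png

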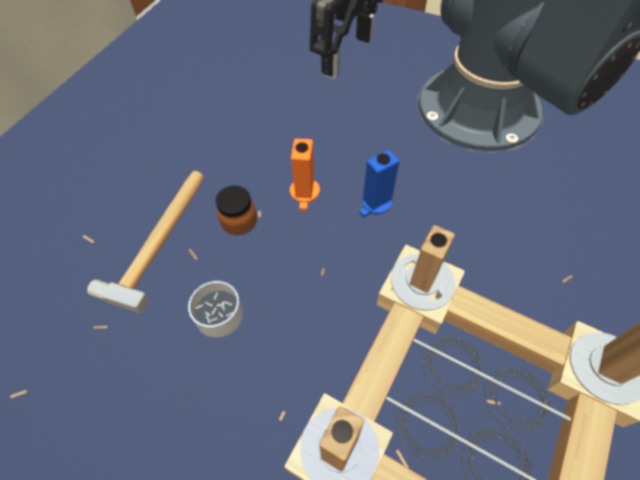

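Run:
```python
from h import *
t=cv2.imread('pics/top11.png');s=cv2.imread('pics/scene11.png')
for c,im,p,r in(('top',t,(234,246),7),('scene',s,(438,240),9)):
    v=int(im[p[1],p[0]].max());q,a=dark(im,p,r,v+28);print(c,q,a,back(c,q,.1575))
a=cv2.resize(t[215:280,205:285],None,fx=5,fy=5,interpolation=2);b=cv2.resize(s[220:320,375:470],None,fx=3.25,fy=3.25,interpolation=2)
cv2.imwrite('pics/c12.png',np.hstack([a,b]) if a.shape[0]==b.shape[0] else np.hstack([a[:320],b[:320]]))
```

```text
top [233.5217 245.5478] 115.0 [[0.4638 0.0125 0.1575]]
scene [438.3139 239.5985] 137.0 [[0.4655 0.0131 0.1575]]
```

View pics/c12.png

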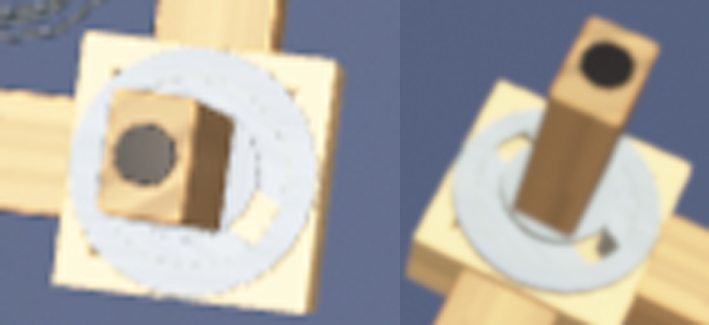

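Foot disc sits over the socket axis (top (0.4638, 0.0125), socket (0.463, 0.012)). The wood's edges are parallel to the corner block and the slots are empty, so the lugs are under the plate.

```bash
python3 -c "
from workcell import env
print(env.hand_in(), env.get_obs()['time'])"
```

```text
the job is handed in; nothing more can be done
the job is handed in; nothing more can be done
```

I fitted the bare wooden leg in the empty corner socket and let go. I lined its lugs up with the slots, pushed it in against the spring, and turned it clockwise until the torque jumped to about 3 N·m at the stop. The job was handed in at about 11 s of the 42 s, with the gripper open and well clear.

**Leg position:** after release, the foot disc measured 1 mm from the socket axis in the top picture and about 3 mm in the scene picture. The networks put its centre about 49 to 50 mm above the plate, where 48.5 mm is expected. They are only good to about 4 mm, so they don't confirm the height precisely.

**Lock and alignment:** in the top picture the leg's edges run parallel to the corner block, and both slots are empty, so the lugs are under the plate.

**Bystanders:** the tin and jar were found within about 7 mm of where they started, within the networks' accuracy. The scene camera found the hammer within 3 mm; the top camera's network missed it in the last check. The blue and orange look-alikes were not touched.

**Disagreements:** while the leg was held over the socket, the cameras differed by up to 4 mm on where it sat in the gripper. I relied on the wrist view, where leg and slots could be compared directly. In the last check the top network also reported a false fourth leg at bench height, which I ignored.

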